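# Start the stirrer under the magenta-capped bottle

## Robot

A 6-joint arm with a two-finger parallel gripper is mounted at the origin on the work surface. World frame = base frame: x ahead of the robot, y to its left, z up, the work surface at z = 0. Lengths are in m, angles in degrees, forces in N, time in s.
With the tool pointing down it reaches from about 0.425 to 0.95 m from the base axis. Payload 14.7 kg.
Tool frame: the origin (TCP) lies midway between the tips of the shut fingers; the grasp point (between the pads) lies 19 mm behind it (r.pinch_z is the distance from the TCP to the grasp point, in m); z points along the fingers, y is the line along which they close (so a half turn about z gives the same grasp; the last joint's range is limited). The gripper opens to 85 mm and grips with 20 to 120 N. Pads are 22 mm wide; open, the fingers measure 114 mm over their backs; the gripper's body (76 mm by 85 mm) begins 54 mm behind the grasp point. The pads swing forward as they close: fully open they stand 13 mm farther back than shut.
Start: joints at [65.741, 27.513, 91.461, -0, 61.026, -2.67], TCP at [0.239, 0.604, 0.231] pointing down, gripper open.
Joint ranges: [-157.49, 157.49], [-46.99, 117.5], [13.45, 153.17], [-89.5, 269.5], [5.16, 153.95], [-167.48, 167.48]. Speed limits (degrees/s): [108.29, 108.29, 136.94, 172.46, 172.46, 172.46].

## Interface

Orientations are given as [roll, pitch, yaw] about the fixed x, y, z axes, in that order (R = Rz(yaw) Ry(pitch) Rx(roll)).
In Python, from bench import r gives the robot as it stands.
- The arm moves only by the shell command python3 -m jog 'ROWS'. ROWS is JSON, a list of rows, each a list of 3 entries, a list of its own where there are three numbers: the shift along the tool's x, y, z in cm, then the turn about the tool's z in degrees, then the finger opening in cm, from 0 to 8.54. In form: [[[dx, dy, dz], roll, fingers], ...]. A call has 1 to 8 rows; each row shifts and turns the commanded pose from where the row before left it, along the tool's axes as they then stand; what a row does not reach is not made up. A row lasts 1/12 s, in which the tool goes at most 41.7 mm and 7.16 degrees, less where a joint would pass 70% of its speed; a pose out of reach is approached as far as the arm can. A call with a gripper value outside its range is refused whole. The fingers move at their own pace and stop on an object; the grip force is fixed at half the most. Time passes only in rows, so rows that do not move let the fingers close. It gives the time, the measured TCP pose, the force, the opening and the grip force at its end, in the units of the state.
- r.state(): the state, without advancing time (a new reading comes with each control period).
- r.camera(name): name is "scene" or "top"; returns a dict with "image" (480x640x3 uint8, red, green, blue), "fx", "fy", "cx", "cy" (pixels), "T" (4x4, takes a point from camera to world coordinates). Camera axes: x right, y up, looking along -z (the intrinsics and any distortion apply to the point x, -y, -z); pixel columns grow to the right and rows downward; lengths in m; the calibration is good to about 2 mm. A picture is of the moment at which its call begins. There is no depth.
- r.sign_off(): hands the job in; it is judged then, once.
The state is a dict: "time": time; "qpos": joint angles; "joint_vel": joint speeds; "joint_torque": joint torques, N m; "tcp_pos": TCP position; "ee_rot": TCP orientation; "wrist_force": force on the tool from outside, world axes, zero at the start; "ft_torque": the same for the moment, N m; "gripper_width": finger opening in m; "gripper_force": force on a finger pad.
Only numpy, scipy, OpenCV 4.12 (cv2) and the standard library are available. Lean on these libraries where they do the work, as an engineer would, in place of code of your own. Each camera call takes 0.05 s, during which the arm holds its last target. There are 200 camera calls.

## Task

On the four-place magnetic stirrer, gently press down fully the key in front of the bottle with the magenta cap (the key stays down), then press the green start button on the control pod and let it come back up. Only press with the fingertips, never grasp, and withdraw; leave the other keys, the red button, the bottles and everything else on the bench alone.

Things in the scene. Friction and masses are not known exactly. Their poses are not given: they have to be found in the camera images.
- stirrer: Four-place magnetic stirrer fixed to the bench: cream box 190 (x) x 320 (y) x 45 mm high. Origin: centre of its underside; its own -x side, with the row of keys, faces the robot. On top, 35 mm to +x of the centre, are four round steel plates (58 mm wide, 3 mm high) 75 mm apart along y, a bottle on each; 95 mm in front (-x) of each plate is that plate's key, joined to it by a teal line.
- bottle_magenta: Translucent round wide-mouthed bottle with a white label and MAGENTA cap, 46 mm wide, 85 mm high, about 110 g, loose, standing on one of the four plates. Origin: centre of its underside.
- bottle_blue: The same bottle with a blue cap, on another plate. Origin: centre of its underside.
- bottle_white: The same bottle with a white cap, on another plate. Origin: centre of its underside.
- bottle_yellow: The same bottle with a yellow cap, on another plate. Origin: centre of its underside.
- pod: Control pod fixed to the bench: grey box 80 (x) x 130 (y) x 30 mm high, left or right of the stirrer. Origin: centre of its underside. Green start button 32 mm to +y of the centre, red stop button 32 mm to -y.
- start_top (a point): Centre of the top of the green start button, 28 mm wide, 6 mm travel straight down, about 4.5 N at full depth; springs back when let go; 52 mm above the bench. Counts when over 4 mm down.
- start (a joint): Depth of the green start button in m: 0 up, 0.006 fully down.
- stop_top (a point): Centre of the top of the red stop button, like the green one. Not to be pressed.
- stop (a joint): Depth of the red stop button in m: 0 up, 0.006 fully down.
- tipbox: Black pipette-tip box 85 x 120 x 60 mm, loose, on the other side of the stirrer from the pod. Origin: centre of its underside. Bystander.
- bucket: White foam bowl, 140 mm wide, 100 mm high, loose, at the far left. Origin: centre of its underside. Bystander.
- jar: Glass jar with blue lid, 72 mm wide, 90 mm high, loose, beyond the stirrer. Origin: centre of its underside. Bystander.
- pipette: White and magenta pipette lying on the bench, about 260 mm long, 26 mm high, loose, beyond the stirrer. Origin: underside, near the middle of its length. Bystander.
- rack: Magenta tube rack 70 x 160 x 57 mm, loose, at the far right. Origin: centre of its underside. Bystander.
- key1_top (a point): Centre of the top of the leftmost (+y) key of the stirrer, which serves the leftmost (+y) plate, 95 mm behind it (stirrer +x): grey, square, 25 mm wide, standing 12 mm above the stirrer's top, 57 mm above the bench. Travel 6 mm straight down against a steady 2.5 N or so; it stays where it is left, and cannot be pushed back up.
- key1 (a joint): Depth of that key in m: 0 up, 0.006 fully down (counts when over 4.5 mm; other keys must stay under 2 mm).
- key2_top (a point): Centre of the top of the second from the left key of the stirrer, which serves the second from the left plate, 95 mm behind it (stirrer +x): grey, square, 25 mm wide, standing 12 mm above the stirrer's top, 57 mm above the bench. Travel 6 mm straight down against a steady 2.5 N or so; it stays where it is left, and cannot be pushed back up.
- key2 (a joint): Depth of that key in m: 0 up, 0.006 fully down (counts when over 4.5 mm; other keys must stay under 2 mm).
- key3_top (a point): Centre of the top of the third from the left key of the stirrer, which serves the third from the left plate, 95 mm behind it (stirrer +x): grey, square, 25 mm wide, standing 12 mm above the stirrer's top, 57 mm above the bench. Travel 6 mm straight down against a steady 2.5 N or so; it stays where it is left, and cannot be pushed back up.
- key3 (a joint): Depth of that key in m: 0 up, 0.006 fully down (counts when over 4.5 mm; other keys must stay under 2 mm).
- key4_top (a point): Centre of the top of the rightmost (-y) key of the stirrer, which serves the rightmost (-y) plate, 95 mm behind it (stirrer +x): grey, square, 25 mm wide, standing 12 mm above the stirrer's top, 57 mm above the bench. Travel 6 mm straight down against a steady 2.5 N or so; it stays where it is left, and cannot be pushed back up.
- key4 (a joint): Depth of that key in m: 0 up, 0.006 fully down (counts when over 4.5 mm; other keys must stay under 2 mm).

How it is judged:
By the outcome, as a careful person would: the job done as asked, in the order asked, and still so for the second after the job is handed in, with the robot touching nothing.
It also fails if it takes over 38 s, if anything falls off the work surface, if the arm or the gripper's body presses on something with over 40 N, if the wrist force passes 120 N, or if a joint passes its speed limit or range.

## Working session

There is one attempt and no reset: what is moved stays moved. The work goes in short steps, Python scripts to look and compute and a shell command to move; the robot and the scene stay as the last step left them, time stands still between calls to the robot, and variables do not carry over. Pictures are saved under pics/ and viewed, at most 10 in all, crops included, and the job is handed in when it is done.

```bash
mkdir -p pics
python3 - <<'E'
from bench import r
import cv2,numpy as np
for n in("scene","top"):
    c=r.camera(n); cv2.imwrite(f"pics/{n}0.png",c["image"][...,::-1]); print(n,c["fx"],c["fy"],c["cx"],c["cy"],[k for k in c]); print(np.round(c["T"],4).tolist())
s=r.state(); print(s["time"],s["tcp_pos"],s["ee_rot"],s["wrist_force"],s["gripper_width"])
E
```

```text
scene 477.70390351816945 477.70390351816945 320.4141876992814 240.29692516287815 ['image', 'fx', 'fy', 'cx', 'cy', 'T']
[[-0.0156, -0.7949, 0.6065, 1.3472], [0.9997, -0.0227, -0.0041, -0.1165], [0.0171, 0.6063, 0.7951, 1.0078], [0.0, 0.0, 0.0, 1.0]]
top 612.4788261992031 612.4788261992031 314.5677520201544 236.12332605657832 ['image', 'fx', 'fy', 'cx', 'cy', 'T']
[[-0.0264, 0.9961, -0.0843, 0.4952], [-0.9996, -0.0257, 0.0092, -0.0937], [0.007, 0.0845, 0.9964, 1.4881], [0.0, 0.0, 0.0, 1.0]]
0.1 [0.23899784 0.60407588 0.23072912] [-1.79938355e+02 -2.86992596e-03  1.58411206e+02] [ 0.51583355 -0.20935835  0.10976582] 0.08544509824183695
```

View pics/top0.png

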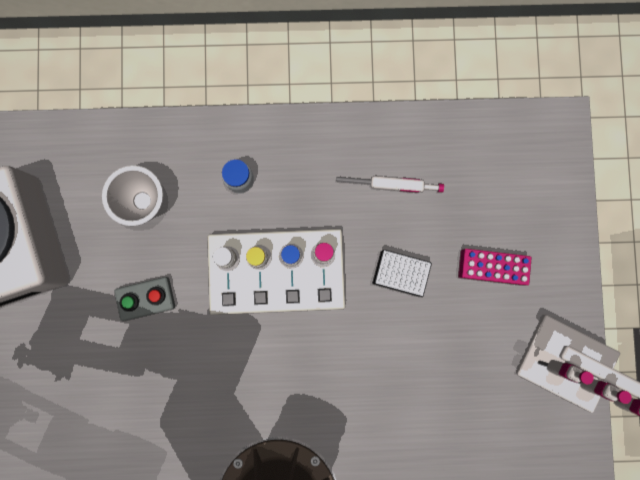

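View pics/scene0.png

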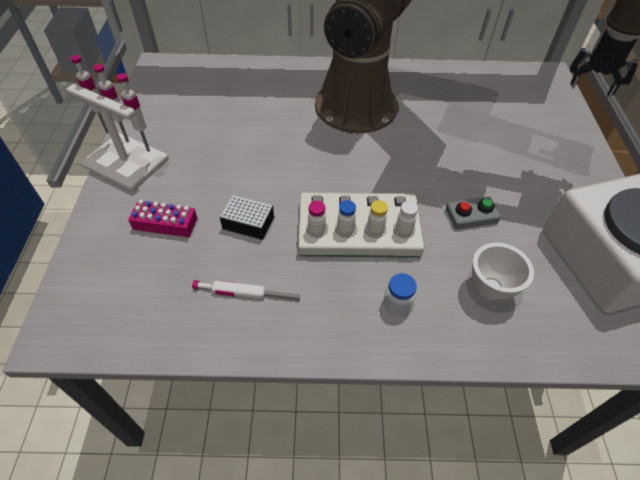

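The top view shows the magenta cap on the rightmost plate at about (324,252). Its key is key4, at about (325,295), joined to it by a teal line. The pod is on the left, with the green button at (128,302) and the red at (155,296). In the scene view, green is at (486,204) and red at (464,209).

```bash
cat > h.py <<'E'
import cv2,numpy as np
def ray(c,u,v,z):
    T=np.array(c["T"]); d=T[:3,:3]@[(u-c["cx"])/c["fx"],-(v-c["cy"])/c["fy"],-1]
    o=T[:3,3]; return o+d*(z-o[2])/d[2]
def blobs(m,lo,hi):
    n,_,st,ce=cv2.connectedComponentsWithStats(m.astype(np.uint8))
    return [(ce[i],st[i]) for i in range(1,n) if lo<st[i][4]<hi]
E
python3 - <<'E'
from bench import r
from h import *
for n in("top","scene"):
    c=r.camera(n); h=cv2.cvtColor(c["image"],cv2.COLOR_RGB2HSV); H,S,V=[h[...,i].astype(int) for i in range(3)]
    for nm,m,z in(("green",(abs(H-62)<18)&(S>120)&(V>50),.052),("red",((H<8)|(H>175))&(S>150)&(V>80),.052),("mag",(abs(H-164)<8)&(S>150),.133),("blue",(abs(H-111)<8)&(S>150),.133),("yel",(abs(H-26)<8)&(S>130),.133)):
        for ce,st in blobs(m,40,1500): print(n,nm,ce.round(1),st,ray(c,*ce,z).round(4))
    if n=="top":
        roi=np.zeros(V.shape,bool); roi[285:306,214:340]=1
        for ce,st in blobs((V<150)&roi,60,400):
            print("key",ce.round(1),st,ray(c,*ce,.057).round(4))
        box=cv2.convexHull(np.argwhere((V>190)&(S<45))[:, ::-1].astype(np.int32)) if 0 else None
        m=((V>170)&(S<60)); m[:225]=0;m[320:]=0;m[:,:200]=0;m[:,350:]=0
        m=cv2.morphologyEx(m.astype(np.uint8),cv2.MORPH_OPEN,np.ones((3,3)))
        p=np.argwhere(m)[:,::-1].astype(np.float32); q=cv2.boxPoints(cv2.minAreaRect(p)); print("box",[ray(c,*a,.045).round(3).tolist() for a in q])
        cv2.imwrite("pics/crop1.png",cv2.resize(c["image"][225:325,105:355,::-1],None,fx=3,fy=3,interpolation=cv2.INTER_NEAREST))
E
```

```text
top green [127.4 302. ] [122 296  12  13 123] [0.4741 0.3325 0.052 ]
top red [153.9 295.6] [148 290  13  12 121] [0.4874 0.2709 0.052 ]
top mag [323.7 251.5] [315 243  18  18 246] [ 0.5752 -0.1256  0.133 ]
top mag [492.8 266.6] [ 459  249   72   36 1288] [ 0.532  -0.4993  0.133 ]
top mag [564.2 369.3] [559 363  12  15  89] [ 0.3037 -0.644   0.133 ]
top mag [586.  377.5] [579 372  14  12 135] [ 0.2848 -0.6909  0.133 ]
top mag [599.8 387.5] [595 382  12  14  97] [ 0.2625 -0.7196  0.133 ]
top mag [623.9 396.8] [617 391  15  13 138] [ 0.241 -0.771  0.133]
top mag [635.2 406.4] [630 400  10  16 110] [ 0.22   -0.7942  0.133 ]
top blue [235.2 172.7] [222 160  27  26 541] [0.7569 0.0675 0.133 ]
top blue [290.1 254. ] [282 246  17  17 238] [ 0.5716 -0.0509  0.133 ]
top yel [255.3 255.8] [247 247  18  18 249] [0.5696 0.026  0.133 ]
key [292.5 296. ] [286 289  14  15 188] [ 0.4779 -0.0519  0.057 ]
key [324.4 294.6] [318 288  14  14 191] [ 0.4792 -0.1262  0.057 ]
key [260.4 297.4] [254 291  14  14 194] [0.4766 0.0226 0.057 ]
key [228.5 298.5] [222 292  14  14 193] [0.476  0.0968 0.057 ]
box [[0.
[... 451 characters left out ...]
3] [ 77  77  18  13 123] [ 0.1018 -0.8284  0.133 ]
scene mag [108.9  92.7] [ 99  86  18  13 121] [ 0.1456 -0.75    0.133 ]
scene mag [131.7 102.5] [123  96  16  13 117] [ 0.1893 -0.671   0.133 ]
scene mag [316.5 207.9] [309 201  16  15 194] [ 0.5813 -0.123   0.133 ]
scene mag [165.  222.7] [ 129  203   68   34 1086] [ 0.6383 -0.4784  0.133 ]
scene mag [224.6 292.8] [216 291  18   5  53] [ 0.8253 -0.3126  0.133 ]
scene blue [120.1  68.2] [116  62   9  11  53] [ 0.0193 -0.7507  0.133 ]
scene blue [346.9 207.5] [340 201  15  15 185] [ 0.5777 -0.0491  0.133 ]
scene blue [402.2 285.8] [389 274  27  25 528] [0.7982 0.066  0.133 ]
scene yel [378.6 207.8] [371 201  16  15 198] [0.5763 0.0281 0.133 ]
```

View pics/crop1.png

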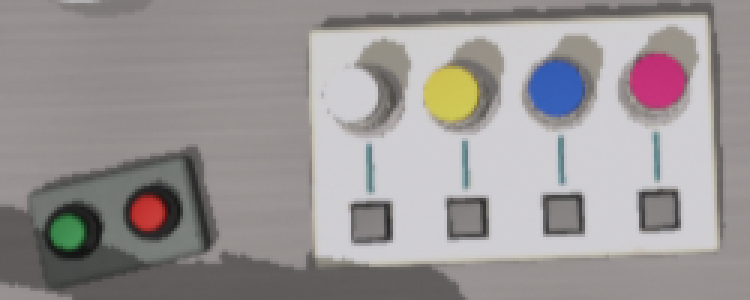

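Key4 measures (0.479, -0.126), and the 74–75 mm key spacing and the cap positions 95 mm behind agree with the given sizes. The green button is at about (0.476, 0.333), 63 mm from red. I'll shut the fingers, turn to yaw 180, and move over via a reachable path.

```bash
python3 -m jog '[[[0,0,0],-5.4,0],[[0,0,0],-5.4,0],[[0,0,0],-5.4,0],[[0,0,0],-5.4,0],[[-2,-3,0],0,0],[[-2,-3,0],0,0],[[-2,-3,0],0,0],[[-2,-3,0],0,0]]'
```

```text
time: 0.87
tcp_pos: [0.3195, 0.4831, 0.2311]
ee_rot: [-180.0, -0.0, -179.9]
wrist_force: [0.2, 1.3, 0.7]
gripper_width: 0.0002
gripper_force: 0.0
```

```bash
python3 -m jog '[[[-2,-3,0.4],0,0],[[-2,-3,0.4],0,0],[[-2,-3,0.4],0,0],[[-2,-3,0.4],0,0],[[-2,-3,0.4],0,0],[[-2,-3,0.4],0,0],[[-0.3,-3.3,0],0,0],[[-0.3,-3.3,0],0,0]]'
python3 -m jog '[[[-0.3,-3.3,0],0,0],[[-0.3,-3.3,0],0,0],[[-0.3,-3.3,0],0,0],[[-0.3,-3.3,0],0,0],[[-0.3,-3.3,0],0,0],[[-0.3,-3.3,0],0,0],[[-0.3,-3.3,0],0,0],[[-0.3,-3.3,0],0,0]]'
```

```text
time: 1.53
tcp_pos: [0.4458, 0.2368, 0.2069]
ee_rot: [-180.0, -0.0, 180.0]
wrist_force: [0.7, -0.4, 0.0]
gripper_width: 0.0002
gripper_force: 0.0
time: 2.2
tcp_pos: [0.4691, -0.0272, 0.2074]
ee_rot: [-180.0, 0.0, -180.0]
wrist_force: [0.4, -0.6, 0.3]
gripper_width: 0.0001
gripper_force: 0.0
```

```bash
python3 -m jog '[[[-0.3,-3.3,0],0,0],[[-0.3,-3.3,0],0,0],[[-0.4,-3.3,0],0,0],[[0,0,3],0,0],[[0,0,3],0,0],[[0,0,3],0,0],[[0,0,2],0,0],[[0,0,0],0,0]]'
python3 - <<'E'
from bench import r
import cv2,numpy as np
o=[]
for n,(x,y) in(("top",(220,220)),("scene",(270,150))):
    i=r.camera(n)["image"][y:y+100,x:x+130,::-1]; o.append(cv2.resize(i,None,fx=3,fy=3))
cv2.imwrite("pics/c2.png",np.hstack(o)); s=r.state(); print(s["tcp_pos"],s["wrist_force"])
E
```

```text
time: 2.87
tcp_pos: [0.477, -0.124, 0.094]
ee_rot: [179.9, -0.3, 180.0]
wrist_force: [-1.8, 0.0, -0.6]
gripper_width: -0.0001
gripper_force: 0.0
[ 0.47898434 -0.12444101  0.0972714 ] [-0.60684015 -1.14507986  0.21129383]
```

View pics/c2.png

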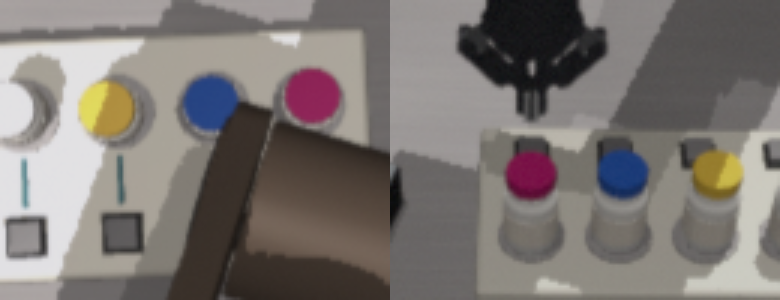

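The scene view shows the shut fingertips at crop (531,118), in line with the rightmost key at (532,148) and the magenta cap. Next I'll descend slowly.

```bash
python3 -m jog '[[[0,-0.1,1.5],0,0],[[0,0,1],0,0],[[0,0,0.8],0,0],[[0,0,0.3],0,0],[[0,0,0.1],0,0],[[0,0,0],0,0],[[0,0,0],0,0]]'
python3 -m jog '[[[0,0,0.1],0,0],[[0,0,0.1],0,0],[[0,0,0.1],0,0],[[0,0,0.1],0,0],[[0,0,0],0,0],[[0,0,0],0,0]]'
python3 -m jog '[[[0,0,0.1],0,0],[[0,0,0.1],0,0],[[0,0,0.1],0,0],[[0,0,0],0,0],[[0,0,0],0,0]]'
```

```text
time: 3.55
tcp_pos: [0.4795, -0.1256, 0.0607]
ee_rot: [-180.0, 0.0, -180.0]
wrist_force: [-0.5, 0.3, -0.1]
gripper_width: 0.0001
gripper_force: 0.0
time: 4.05
tcp_pos: [0.4792, -0.1255, 0.0562]
ee_rot: [180.0, -0.0, -180.0]
wrist_force: [0.2, 0.1, -0.5]
gripper_width: -0.0003
gripper_force: 0.0
time: 4.47
tcp_pos: [0.4792, -0.1255, 0.0532]
ee_rot: [180.0, -0.0, -180.0]
wrist_force: [0.4, -0.3, -0.8]
gripper_width: 0.0003
gripper_force: 0.0
```

```bash
for i in 1; do python3 -m jog '[[[0,0,0.1],0,0],[[0,0,0.05],0,0]]'; python3 -m jog '[[[0,0,0],0,0],[[0,0,0],0,0]]'; done | grep -E "tcp|wrist"
```

```text
tcp_pos: [0.4793, -0.1255, 0.0518]
wrist_force: [-0.8, 0.1, 2.5]
tcp_pos: [0.4792, -0.1256, 0.0517]
wrist_force: [-0.3, -0.1, 0.6]
```

```bash
python3 -m jog '[[[0,0,0.05],0,0],[[0,0,0.05],0,0]]' | grep -E "tcp|wrist"; python3 -m jog '[[[0,0,0],0,0],[[0,0,0],0,0]]'| grep -E "tcp|wrist"
```

```text
tcp_pos: [0.4793, -0.1256, 0.0509]
wrist_force: [-3.3, 0.9, 18.0]
tcp_pos: [0.4793, -0.1255, 0.051]
wrist_force: [-1.7, 0.4, 6.6]
```

Run:
```python
from bench import r
import cv2,numpy as np
o=[];f=[]
for n,(x,y) in(("top",(220,220)),("scene",(270,150))):
    i=r.camera(n)["image"][y:y+100,x:x+130,::-1]; o.append(cv2.resize(i,None,fx=3,fy=3)); f.append(r.state()["wrist_force"][2])
cv2.imwrite("pics/c3.png",np.hstack(o)); print(f)
```

```text
[np.float64(7.643012323217698), np.float64(6.745450596209032)]
```

View pics/c3.png

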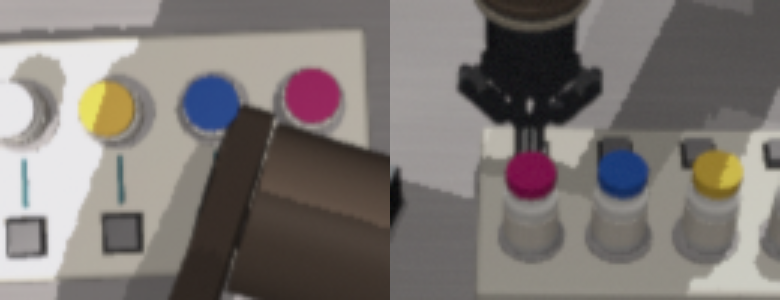

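The force rose to 18 N against the stop at z = 0.051, exactly 6 mm of travel, with the tip on key4 in the picture, so the key is fully down. Next I'll withdraw and go to the green button.

```bash
python3 -m jog '[[[0,0,-0.3],0,0],[[0,0,-1],0,0],[[0,0,-2],0,0],[[0,0,-3],0,0],[[0,0,-3],0,0],[[0,3,0],0,0],[[0,3,0],0,0],[[0,3,0],0,0]]'
python3 -m jog '[[[0,3,0],0,0],[[0,3,0],0,0],[[0,3,0],0,0],[[0,3,0],0,0],[[0,3,0],0,0],[[0,3,0],0,0],[[0,3,0],0,0],[[0,3,0],0,0]]'
python3 -m jog '[[[0,3,0],0,0],[[0,3,0],0,0],[[0,3,0],0,0],[[0.3,3.9,0],0,0],[[0,0,2],0,0],[[0,0,2],0,0],[[0,0,0],0,0],[[0,0,0],0,0]]'
python3 - <<'E'
from bench import r
from h import *
o=[]
for n,(x,y) in(("top",(170,220)),("scene",(400,150))):
    c=r.camera(n);i=c["image"][y:y+100,x:x+130,::-1]; o.append(cv2.resize(i,None,fx=3,fy=3))
i=r.camera("top")["image"][225:325,250:380,::-1]; o.append(cv2.resize(i,(300,300)))
o=np.hstack([o[1],cv2.resize(i,(390,300))]);cv2.imwrite("pics/c4.png",o); s=r.state(); print(s["tcp_pos"],s["wrist_force"])
E
```

```text
time: 5.9
tcp_pos: [0.4795, -0.0349, 0.1452]
ee_rot: [-180.0, 0.1, 179.9]
wrist_force: [-0.0, -0.1, 0.1]
gripper_width: 0.0003
gripper_force: 0.0
time: 6.57
tcp_pos: [0.479, 0.206, 0.1446]
ee_rot: [180.0, 0.0, -180.0]
wrist_force: [1.2, -0.3, -0.1]
gripper_width: 0.0002
gripper_force: 0.0
time: 7.23
tcp_pos: [0.4755, 0.333, 0.1038]
ee_rot: [-179.9, -0.1, -180.0]
wrist_force: [0.4, -0.1, -0.0]
gripper_width: 0.0001
gripper_force: 0.0
[0.47690822 0.33341314 0.10518152] [0.78890402 0.35530718 0.19881124]
```

View pics/c4.png

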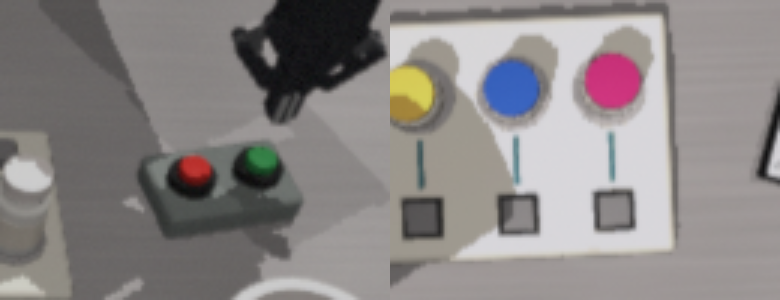

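Key4's frame looks smaller and lower than the others at crop (614,211), and the bottles are undisturbed. The fingertips, at (285,105), are above the green button at (263,160), as the projection predicts. I'll press it now.

```bash
python3 -m jog '[[[0,0,2],0,0],[[0,0,1.5],0,0],[[0,0,0.8],0,0],[[0,0,0.3],0,0],[[0,0,0.1],0,0],[[0,0,0.1],0,0],[[0,0,0],0,0],[[0,0,0],0,0]]'| grep -E "tcp|wrist"
python3 -m jog '[[[0,0,0.1],0,0],[[0,0,0.1],0,0],[[0,0,0.1],0,0],[[0,0,0.1],0,0],[[0,0,0],0,0],[[0,0,0],0,0]]'| grep -E "tcp|wrist"
```

```text
tcp_pos: [0.4766, 0.3337, 0.0565]
wrist_force: [-0.3, -0.8, 0.7]
tcp_pos: [0.4762, 0.3335, 0.0518]
wrist_force: [0.9, 0.2, 0.4]
```

```bash
python3 -m jog '[[[0,0,0.1],0,0],[[0,0,0.1],0,0],[[0,0,0.1],0,0],[[0,0,0.1],0,0],[[0,0,0],0,0],[[0,0,0],0,0]]'| grep -E "tcp|wrist"
python3 -m jog '[[[0,0,0.05],0,0],[[0,0,0.05],0,0],[[0,0,0],0,0],[[0,0,0],0,0]]'| grep -E "tcp|wrist"
```

```text
tcp_pos: [0.4762, 0.3335, 0.0478]
wrist_force: [-0.5, 0.6, 3.4]
tcp_pos: [0.4763, 0.3335, 0.0468]
wrist_force: [0.4, 0.4, 3.7]
```

```bash
python3 -m jog '[[[0,0,0.05],0,0],[[0,0,0],0,0],[[0,0,0],0,0]]'| grep -E "tcp|wrist"
python3 -m jog '[[[0,0,-0.2],0,0],[[0,0,-0.5],0,0],[[0,0,-1.5],0,0],[[0,0,-3],0,0],[[0,0,-3],0,0],[[0,0,-3],0,0],[[2,2,-3],0,0],[[2,2,0],0,0]]'
python3 -m jog '[[[2,3,0],0,0],[[2,3,0],0,0],[[1,3,0],0,0],[[0,3,0],0,0],[[0,3,0],0,0],[[0,0,0],0,0],[[0,0,0],0,0],[[0,0,0],0,0]]'
python3 - <<'E'
from bench import r
from h import *
c=r.camera("top");cv2.imwrite("pics/c5.png",cv2.resize(c["image"][140:325,90:360,::-1],None,fx=2.9,fy=2.9)); s=r.state(); print(s["tcp_pos"],s["wrist_force"])
E
```

```text
tcp_pos: [0.4762, 0.3335, 0.0463]
wrist_force: [-0.0, 0.6, 3.9]
time: 10.3
tcp_pos: [0.4385, 0.3747, 0.194]
ee_rot: [179.7, 0.3, 179.9]
wrist_force: [0.7, 1.9, -0.1]
gripper_width: -0.0
gripper_force: 0.0
time: 10.97
tcp_pos: [0.3858, 0.5227, 0.188]
ee_rot: [-179.9, -0.0, -180.0]
wrist_force: [-0.3, -0.1, 0.1]
gripper_width: 0.0001
gripper_force: 0.0
[0.38593126 0.5223925  0.18816168] [ 0.44320698  0.06314273 -0.300554  ]
```

View pics/c5.png

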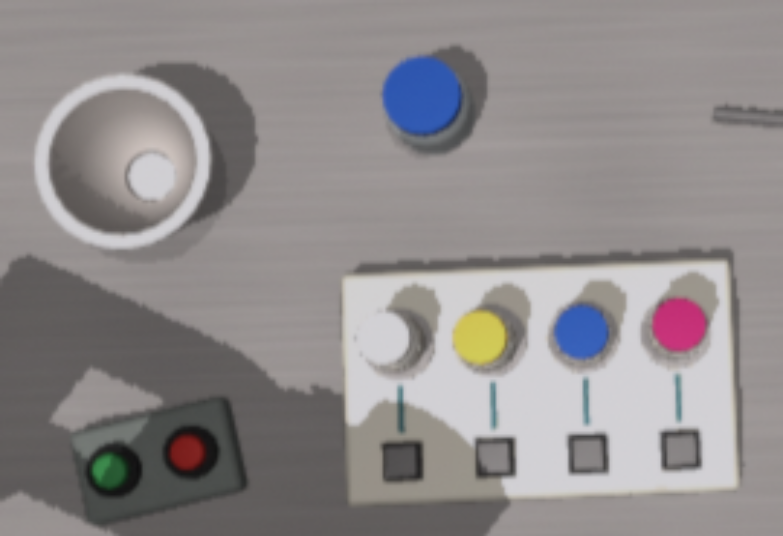

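The picture shows the green button back up at (112,469), key4 at (681,450), and the bottles and bystanders where they were. The arm is clear, so I'm handing the job in.

```bash
python3 -c "
from bench import r
print(r.sign_off())"
```

```text
the job is handed in; nothing more can be done
None
```

I pressed key4, in front of the magenta-capped bottle, down to its stop, then pressed the green start button about 5.7 mm and let it come back up; the arm is withdrawn, nothing else looked moved in the last picture, and the job is handed in.

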